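Unclamp an inspected carrier plate and stand it in the rack

ROBOT

A 6-joint arm with a two-finger parallel gripper is mounted at the origin on the work surface. World frame = base frame: x ahead of the robot, y to its left, z up, the work surface at z = 0. Lengths are in m, angles in rad, forces in N, time in s.
With the tool pointing down it reaches from about 0.375 to 0.975 m from the base axis. Payload 3.8 kg.
Tool frame: the origin (TCP) lies midway between the tips of the shut fingers; the grasp point (between the pads) lies 19 mm behind it; z points along the fingers, y is the line along which they close (so a half turn about z gives the same grasp; the last joint's range is limited). The gripper opens to 85 mm and grips with 20 to 120 N. Pads are 22 mm wide; open, the fingers measure 114 mm over their backs; the gripper's body (76 mm by 85 mm) begins 54 mm behind the grasp point. The pads swing forward as they close: fully open they stand 13 mm farther back than shut.
Start: joints at [-1.301, 0.264, 1.604, -0, 1.274, -0.037], TCP at [0.204, -0.643, 0.231] pointing down, gripper open.
Joint ranges: [-2.63, 2.63], [-0.94, 2.18], [0.31, 2.57], [-1.31, 4.45], [0, 2.66], [-2.55, 2.55]. Speed limits (rad/s): [2.57, 2.57, 3.14, 3.14, 3.14, 3.14].

INTERFACE

Orientations are given as a rotation vector (axis times angle).
In Python, from workcell import * gives the robot as it stands. The module is installed in compiled form; this text tells all that it offers.
- The arm moves only by the tool apply_moves, never from a script. Its arguments are lists of equal length, an entry for each row: "fingers": the opening, from 0 (shut) to 1 (fully open); "travel": the shift along the tool's x, y, z normalised to -1 to 1, where 1 is 0.05 m, a list of three; "rotation": the turn, a rotation vector about the tool's x, y, z normalised to -1 to 1, where 1 is 6 degrees, a list of three. In form: {"fingers": [fingers, ...], "travel": [[dx, dy, dz], ...], "rotation": [[ax, ay, az], ...]}. A call has 1 to 12 rows; each row shifts and turns the commanded pose from where the row before left it, along the tool's axes as they then stand; what a row does not reach is not made up. A row lasts 1/10 s, in which the tool goes at most 50 mm and 8.59 degrees, less where a joint would pass 70% of its speed; a pose out of reach is approached as far as the arm can. A call with a number of a shift or a turn outside -1 to 1 is refused whole. A call with a gripper value outside its range is refused whole. The fingers move at their own pace and stop on an object; "newtons" is the grip in N (left out, the last holds). Time passes only in rows, so rows that do not move let the fingers close. It gives the time, the measured TCP pose, the force, the opening and the grip force at its end, in the units of the state.
- read_state(): the state, without advancing time (a new reading comes with each control period).
- read_camera(name): name is "scene" or "side" or "wrist"; returns a dict with "image" (384x512x3 uint8, red, green, blue), "fx", "fy", "cx", "cy" (pixels), "extrinsics" (4x4, takes a point from world to camera coordinates). Camera axes: x right, y down, z forward; pixel columns grow to the right and rows downward; lengths in m; the calibration is good to about 2 mm. A picture is of the moment at which its call begins. There is no depth.
- finish_job(): hands the job in; it is judged then, once.
Trained networks look in the newest picture that a camera, given by its name, has taken for a name from the list of things; names that differ only in an ending like _2 or _b are one class to them, and where a whole thing is asked for, a point or a joint stands for the part that bears it (a point fixed in the world has none). Each returns a list of dicts, best first, with "p" (0 to 1); they miss things now and then, are a little off and sometimes report something else, mostly with a low value. They report only what shows in the picture. A call takes as long as a camera call. They do not tell look-alikes from the thing itself.
- regions_of(camera, name): "mask" (384x512 bool, what is visible of it) and "bbox" ([left, top, width, height] in pixels, round what is visible of it).
- tip_of(camera, name): "location" ([column, row] in pixels: a listed point, or the origin of a listed thing).
The state is a dict: "time": time; "q": joint angles; "joint_vel": joint speeds; "joint_torque": joint torques, N m; "tool_pos": TCP position; "tcp_rot": TCP orientation; "wrist_force": force on the tool from outside, world axes, zero at the start; "torque": the same for the moment, N m; "width": opening from 0.0 (shut) to 1.0 (fully open); "grip_force": force on a finger pad.
Only numpy, scipy, OpenCV 4.12 (cv2) and the standard library are available. Lean on these libraries where they do the work, as an engineer would, in place of code of your own. Each camera call takes 0.05 s, during which the arm holds its last target. There are 200 camera calls.

TASK

Slide the clamp's jaw all the way back by its black grip, then lift the inspected metal plate out and stand it upright in the empty slot of the white rack. Lower it gently and let go only once it rests on the bottom of the slot. Leave the jaw open, the two stored plates where they are, and do not knock the small jar between them over or push it away.

Things in the scene. Friction and masses are not known exactly. Their poses are not given: they have to be found in the camera images.
- plate: aluminium carrier plate to be moved, 10 mm thick (x), 80 mm wide (y), 110 mm tall (z), with small square gold pads on both faces and a notch 8 mm deep in each side edge, 24 to 38 mm above its foot; 0.2 kg. It stands upright in the clamp's groove. Origin at the centre of its underside. Both faces and both ways round are alike.
- clamp: fixed grey bench clamp, base 200 x 100 x 40 mm; origin at table level. The plate stands in a groove along clamp y at x = +40 mm, 12.5 mm wide, 20 mm deep (floor 20 mm above the table). Fixed jaw: x = +48 to +73 mm, top 70 mm above the table. Sliding jaw on the -x side (x = -69 to +34 mm shut, top 69 mm); it opens towards clamp -x.
- jaw_grip (a point): grip point of the sliding jaw's black upright grip, a fin 14 mm thick (clamp x), 34 mm wide (clamp y), its top 119 mm and its foot 69 mm above the table; the point lies on the fin's middle, 104 mm above the table. Axes as the clamp's.
- jaw (a joint): travel of the sliding jaw in m: 0 shut, 0.040 fully open (towards clamp -x). About 3 N of friction, stays where it is left. When shut its two teeth reach through the plate's side notches and keep the plate from being lifted; they are clear of the plate from about 0.016.
- rack: fixed white plastic rack block, 220 mm (x) x 120 mm (y) x 40 mm tall, with three open slots along its y, at rack x = -70, 0 and +70 mm; each slot is 12.5 mm wide, 87.5 mm long and 30 mm deep (floor 10 mm above the table) with a 3 mm chamfered mouth. Origin at table level under its centre.
- free_slot: the empty slot of the rack: a thin dark pad on its floor. Origin at the centre of the slot's floor, 10 mm above the table and 30 mm below the slot's mouth; x across the slot's width, y along the slot.
- stored_a: stored plate, same 10 x 80 x 110 mm aluminium plate as plate, loose, standing in another slot of the rack; origin at the centre of its underside, z up, x through its thickness
- stored_b: stored plate, same 10 x 80 x 110 mm aluminium plate as plate, loose, standing in another slot of the rack; origin at the centre of its underside, z up, x through its thickness
- jar: bystander: small glass jar with white lid, 56 mm across, 75 mm tall, loose; origin at the centre of its underside
Mind the look-alikes: they are no part of the job. Leave any brown or turquoise look-alike of the plate alone. Leave any turquoise look-alike of the stored_b alone.

How it is judged:
On the way, in this order (a step that is already met when the one before it is completed fails the run):
1. the jaw is slid all the way back (at least 34 of its 40 mm) while the plate still stands in the clamp's groove (value of joint jaw above 0.034 m and z of plate in the frame of clamp below 0.028 m), for 0.2 s.
2. the plate is lifted clear out of the clamp, the jaw open (height (world z) of plate above 0.075 m and value of joint jaw above 0.03 m), for 0.1 s.
3. the plate is lowered to within 5 mm of the bottom of the empty slot, upright, while still in the fingers (horizontal distance between plate and free_slot below 0.008 m and z of plate in the frame of free_slot below 0.005 m and angle between plate's own z axis and vertical below 0.13 rad and contact force between plate and the fingers above 0.5 N), for 0.1 s.
At the end, for the whole second after the job is handed in: Plate at rest in the slot that was empty: foot within 8 mm of the slot centre and 5 mm of its floor, upright within 0.13 rad, along the slot within 0.12 rad; jaw still open 30 mm or more; both stored plates moved under 15 mm and upright within 0.15 rad (horizontal distance between plate and free_slot below 0.008 m and z of plate in the frame of free_slot below 0.005 m and angle between plate's own z axis and vertical below 0.13 rad and angle between the y axis of plate and the y axis of free_slot, either way round below 0.12 rad and linear speed of plate below 0.02 m/s and value of joint jaw above 0.03 m and distance of each of stored_a, stored_b from where it was at the start of the episode below 0.015 m and angle between each of stored_a, stored_b's own z axis and vertical below 0.15 rad); the robot touches nothing.
It fails at once if a stored plate is moved more than 15 mm or tipped (distance of any of stored_a, stored_b from where it was at the start of the episode above 0.015 m or angle between any of stored_a, stored_b's own z axis and vertical above 0.25 rad).
It fails at once if the small jar is pushed more than 40 mm or knocked over (distance of jar from where it was at the start of the episode above 0.04 m or angle between jar's own z axis and vertical above 0.6 rad).
It also fails if it takes over 58 s, if anything falls off the work surface, if the arm or the gripper's body presses on something with over 40 N, if the wrist force passes 120 N, or if a joint passes its speed limit or range.

## Working session

There is one attempt and no reset: what is moved stays moved. The work goes in short steps, Python scripts to look and compute and a tool call to move; the robot and the scene stay as the last step left them, time stands still between calls to the robot, and variables do not carry over. Pictures are saved under pics/ and viewed, at most 10 in all, crops included, and the job is handed in when it is done.

Besides the shell and the picture viewer there is one more tool, called after ">>>" in YAML: its name, and indented under it one key for each argument. apply_moves: Moves the arm, as the interface text tells. Scaled input: -1 to 1 covers 0.05 m each way for a shift and 6 degrees each way for a turn. Its arguments: {"type":"object","properties":{"fingers":{"type":"array","items":{"type":"number"}},"travel":{"type":"array","items":{"type":"array","items":{"type":"number"}}},"rotation":{"type":"array","items":{"type":"array","items":{"type":"number"}}},"newtons":{"type":"number"}},"required":["fingers","travel","rotation"]}

```bash
mkdir -p pics
cat > h.py <<'E'
from workcell import *
import numpy as np, cv2
from scipy.spatial.transform import Rotation as R
def snap(n):
    c=read_camera(n); return c
def proj(c,P):
    P=np.atleast_2d(P); E=c["extrinsics"]; q=P@E[:3,:3].T+E[:3,3]
    return np.c_[c["fx"]*q[:,0]/q[:,2]+c["cx"], c["fy"]*q[:,1]/q[:,2]+c["cy"]]
def onz(c,px,z):
    E=c["extrinsics"]; Rm=E[:3,:3]; o=-Rm.T@E[:3,3]
    d=Rm.T@np.array([(px[0]-c["cx"])/c["fx"],(px[1]-c["cy"])/c["fy"],1]); 
    return o+d*(z-o[2])/d[2]
E
python3 - <<'E'
from h import *
ims=[]
for n in ["scene","side"]:
    c=snap(n); ims.append(c["image"]); E=c["extrinsics"]; print(n,c["fx"],np.round(-E[:3,:3].T@E[:3,3],3))
    for t,z in [("plate",.02),("clamp",0),("jaw_grip",.104),("rack",0),("free_slot",.01),("stored_a",.01),("jar",0)]:
        for d in tip_of(n,t): print(t,round(d["p"],2),np.round(d["location"]),np.round(onz(c,d["location"],z),3)[:2])
cv2.imwrite("pics/a.png",cv2.cvtColor(ims[0],cv2.COLOR_RGB2BGR))
cv2.imwrite("pics/b.png",cv2.cvtColor(ims[1],cv2.COLOR_RGB2BGR))
s=read_state(); print(s["time"],R.from_rotvec(s["tcp_rot"]).as_matrix().round(3))
E
```

```text
scene 472.0067099665135 [1.413 0.441 0.797]
plate 0.97 [168. 196.] [ 0.598 -0.26 ]
plate 0.87 [145. 228.] [ 0.736 -0.232]
clamp 0.94 [179. 196.] [ 0.561 -0.251]
jaw_grip 0.84 [184. 156.] [ 0.51  -0.259]
rack 0.71 [345. 249.] [0.553 0.238]
stored_a 0.91 [329. 259.] [0.617 0.218]
stored_a 0.63 [268. 251.] [0.658 0.079]
stored_a 0.57 [361. 233.] [0.49  0.256]
jar 0.61 [248. 226.] [ 0.586 -0.015]
jar 0.38 [325. 261.] [0.617 0.21 ]
side 392.0620641054904 [0.381 0.529 0.661]
plate 0.87 [280. 149.] [ 0.601 -0.25 ]
plate 0.6 [239. 182.] [ 0.651 -0.093]
plate 0.47 [241. 144.] [ 0.702 -0.23 ]
clamp 0.89 [294. 157.] [ 0.565 -0.255]
jaw_grip 0.97 [319. 132.] [ 0.506 -0.245]
rack 0.91 [221. 324.] [0.55 0.24]
stored_a 0.81 [247. 339.] [0.493 0.254]
stored_a 0.81 [190. 297.] [0.622 0.217]
stored_a 0.8 [206. 238.] [0.656 0.08 ]
jar 0.93 [256. 218.] [ 0.582 -0.019]
0.8 [[ 0.953  0.302  0.   ]
 [ 0.302 -0.953 -0.   ]
 [ 0.     0.    -1.   ]]
```

View pics/a.png

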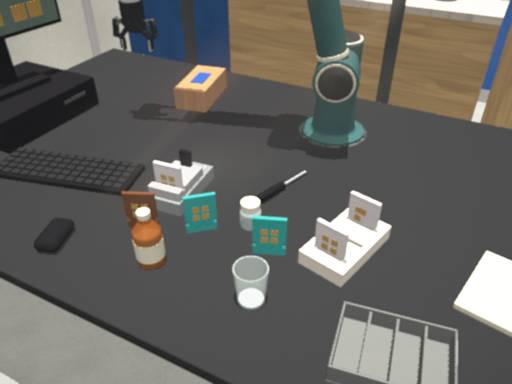

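View pics/b.png

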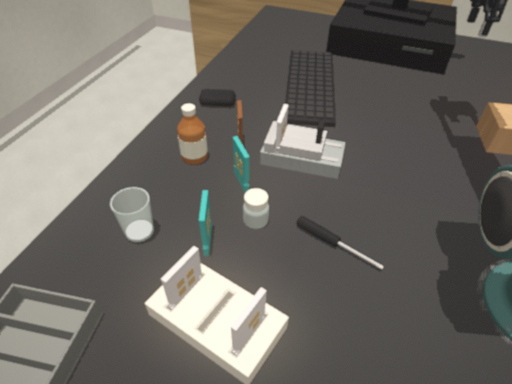

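Candidates for the plate in the scene view:
- White/aluminium plate in the clamp, (168,175)
- Brown look-alike, (140,205)
- Turquoise look-alikes, (200,212) and (268,235)
- Stored white plates, (330,240) and (364,210)

I choose the one in the clamp. The free slot is the middle one, between the stored plates (side view about 213,308).

```bash
cat > fit.py <<'E'
from h import *
from scipy.optimize import differential_evolution
def box(x0,x1,y0,y1,z0,z1): return np.array([[x,y,z] for x in(x0,x1) for y in(y0,y1) for z in(z0,z1)])
def render(c,boxes,p,S=4):
    im=np.zeros((384*S,512*S),np.uint8); cs,sn=np.cos(p[2]),np.sin(p[2])
    for b in boxes:
        w=np.c_[p[0]+cs*b[:,0]-sn*b[:,1],p[1]+sn*b[:,0]+cs*b[:,1],b[:,2]]
        h=cv2.convexHull((proj(c,w)*S+S/2).astype(np.float32)).round().astype(np.int32); cv2.fillConvexPoly(im,h,1)
    return cv2.resize(im.astype(np.float32),(512,384),interpolation=cv2.INTER_AREA)
def fit(cams,masks,boxes,p0,dy=.4):
    def cost(p): return sum(np.abs(render(c,boxes,p)-m).sum()/m.sum() for c,m in zip(cams,masks))
    r=differential_evolution(cost,[(p0[0]-.03,p0[0]+.03),(p0[1]-.03,p0[1]+.03),(p0[2]-dy,p0[2]+dy)],popsize=8,maxiter=25,seed=1)
    return r.x,r.fun
RACK=[box(-.11,.11,-.06,.06,0,.04)]+[box(s*.07-.005,s*.07+.005,-.04,.04,.01,.12) for s in(-1,1)]
PL=lambda x0,z0:[box(x0-.005,x0+.005,-.04,.04,z0,z0+.11)]
E
python3 - <<'E'
from fit import *
cams=[];mr=[];mc=[];mp=[];crops=[]
for n,(u,v) in [("scene",(180,180)),("side",(300,145))]:
    c=snap(n); cams.append(c)
    def m(name,near,rad):
        out=np.zeros((384,512),bool)
        for d in regions_of(n,name):
            b=d["bbox"]; ctr=np.array([b[0]+b[2]/2,b[1]+b[3]/2])
            if np.hypot(*(ctr-near))<rad and d["p"]>.3: out|=d["mask"]; print(n,name,round(d["p"],2),b)
        return out
    nr=proj(c,[.552,.238,.05])[0]; nc=proj(c,[.563,-.253,.04])[0]
    mr.append((m("rack",nr,60)|m("stored_a",nr,60)).astype(float))
    mc.append((m("clamp",nc,50)|m("plate",nc,32)|m("jaw_grip",nc,50)).astype(float))
    im=cv2.resize(c["image"][v-50:v+50,u-60:u+60],(480,400),interpolation=cv2.INTER_CUBIC); crops.append(im)
print("rack",fit(cams,mr,RACK,[.552,.238,-.29]))
CL=[box(-.1,.1,-.05,.05,0,.04),box(.048,.073,-.04,.04,.04,.07),box(-.069,.034,-.03,.03,.04,.069)]+PL(.04,.02)
print("clamp",fit(cams,mc,CL,[.563,-.253,0]))
cv2.imwrite("pics/c.png",cv2.resize(cv2.cvtColor(np.hstack(crops),cv2.COLOR_RGB2BGR),(800,333)))
E
```

```text
scene rack 0.8 [299.9, 208.1, 90.9, 75.6]
scene stored_a 0.88 [346.4, 191.4, 36.1, 37.9]
scene stored_a 0.6 [317.1, 216.8, 27.3, 48.0]
scene clamp 0.71 [146.2, 149.9, 68.0, 65.4]
scene plate 0.87 [149.6, 161.8, 36.2, 31.1]
scene jaw_grip 0.64 [171.9, 151.8, 30.7, 41.5]
side rack 0.94 [145.7, 264.1, 140.8, 119.7]
side stored_a 0.83 [229.6, 286.4, 34.2, 69.8]
side stored_a 0.73 [161.8, 247.2, 39.6, 63.2]
side clamp 0.94 [261.0, 120.1, 81.0, 58.1]
side clamp 0.4 [277.8, 119.8, 49.1, 38.2]
side plate 0.86 [273.9, 101.2, 15.5, 51.8]
side jaw_grip 0.88 [275.8, 123.4, 48.4, 33.6]
rack (array([ 0.55772613,  0.23755525, -0.23587306]), np.float64(0.06076060144481944))
clamp (array([ 0.54245595, -0.25854884,  0.07835867]), np.float64(0.4164076595175601))
```

View pics/c.png

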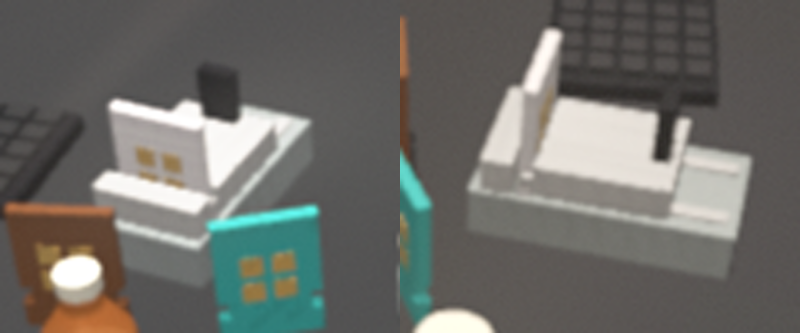

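The crop confirms it: the white plate is in the clamp, with the low fixed jaw in front of it (crop 150,190) and the black grip behind (crop 220,90). The jaw opens towards the robot (world -x). I'll hover over the clamp for a wrist view.

>>> apply_moves:
  fingers: [0.5, 0.5, 0.5, 0.5, 0.5, 0.5, 0.5, 0.5, 0.5, 0.5, 0.5, 0.5]
  travel:
    - [0.67, -0.475, -0.12]
    - [0.67, -0.475, -0.12]
    - [0.67, -0.475, -0.12]
    - [0.67, -0.475, -0.12]
    - [0.67, -0.475, -0.12]
    - [0.67, -0.475, -0.12]
    - [0.67, -0.475, -0.12]
    - [0.67, -0.475, -0.12]
    - [0.67, -0.475, -0.12]
    - [0.67, -0.475, -0.12]
    - [0.67, -0.475, -0.12]
    - [0.67, -0.475, -0.12]
  rotation:
    - [0, 0, 0]
    - [0, 0, 0]
    - [0, 0, 0]
    - [0, 0, 0]
    - [0, 0, 0]
    - [0, 0, 0]
    - [0, 0, 0]
    - [0, 0, 0]
    - [0, 0, 0]
    - [0, 0, 0]
    - [0, 0, 0]
    - [0, 0, 0]

```text
time: 2.6
tool_pos: [0.5018, -0.2489, 0.3038]
tcp_rot: [3.104, 0.48, 0.001]
wrist_force: [0.3, 0.2, -1.0]
width: 0.499
grip_force: 0.0
```

>>> apply_moves:
  fingers: [0.5, 0.5, 0.5, 0.5, 0.5, 0.5, 0.5, 0.5, 0.5, 0.5, 0.5, 0.5]
  travel:
    - [0, 0, 0]
    - [0, 0, 0]
    - [0, 0, 0]
    - [0, 0, 0]
    - [0, 0, 0]
    - [0, 0, 0]
    - [0, 0, 0]
    - [0, 0, 0]
    - [0, 0, 0]
    - [0, 0, 0]
    - [0, 0, 0]
    - [0, 0, 0]
  rotation:
    - [0, 0, -1]
    - [0, 0, -1]
    - [0, 0, -1]
    - [0, 0, -1]
    - [0, 0, -1]
    - [0, 0, -1]
    - [0, 0, -1]
    - [0, 0, -1]
    - [0, 0, -1]
    - [0, 0, -1]
    - [0, 0, -1]
    - [0, 0, 0]

```text
time: 3.8
tool_pos: [0.501, -0.2504, 0.3034]
tcp_rot: [2.342, 2.094, 0.0]
wrist_force: [0.7, 0.1, 0.3]
width: 0.503
grip_force: 0.0
```

Run:
```python
from h import *
c=snap("wrist"); cv2.imwrite("pics/d.png",cv2.cvtColor(c["image"],cv2.COLOR_RGB2BGR))
E=c["extrinsics"]; print(c["fx"],np.round(-E[:3,:3].T@E[:3,3],3),np.round(E[:3,:3],2))
for t,z in [("plate",.02),("clamp",0),("jaw_grip",.104)]:
    for d in tip_of("wrist",t): print(t,round(d["p"],2),np.round(d["location"]),np.round(onz(c,d["location"],z),3)[:2])
s=read_state(); print(s["time"],s["tool_pos"],R.from_rotvec(s["tcp_rot"]).as_matrix().round(3),s["width"])
```

```text
287.48936968482667 [ 0.51  -0.179  0.446] [[ 0.99 -0.11  0.  ]
 [-0.11 -0.95  0.28]
 [-0.03 -0.28 -0.96]]
plate 0.86 [361.  50.] [ 0.655 -0.12 ]
plate 0.75 [324. 150.] [ 0.599 -0.25 ]
plate 0.67 [399. 142.] [ 0.709 -0.25 ]
clamp 0.9 [298. 152.] [ 0.563 -0.252]
jaw_grip 0.84 [265. 174.] [ 0.509 -0.256]
4.0 [ 0.50100093 -0.25036574  0.30333453] [[ 0.114  0.994  0.   ]
 [ 0.994 -0.114 -0.   ]
 [-0.     0.    -1.   ]] 0.5010473131555866
```

View pics/d.png

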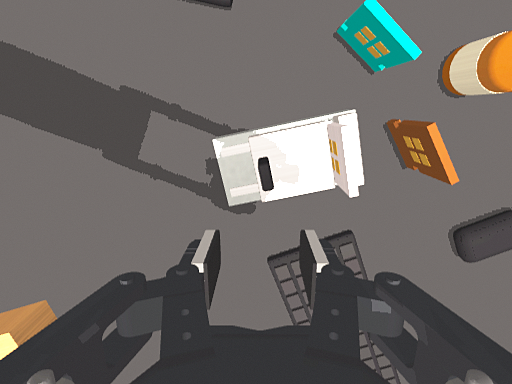

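The wrist view shows the clamp at about (290,160), its grip at (265,174), the plate at (340,160), and brown and turquoise look-alikes outside it. Next I'll fit the clamp pose.

```bash
cat >> fit.py <<'E'
def CL(w1,w2,xg,jaw=0): return [box(-.1,.1,-.05,.05,0,.04),box(.048,.073,-w1,w1,.04,.07),box(-.069-jaw,.034-jaw,-w2,w2,.04,.069),box(xg-.007-jaw,xg+.007-jaw,-.017,.017,.069,.119)]+PL(.04,.02)
def getmask(n,c,names,P,rad):
    nr=proj(c,P)[0]; out=np.zeros((384,512),bool)
    for name in names:
        for d in regions_of(n,name):
            b=d["bbox"]
            if np.hypot(b[0]+b[2]/2-nr[0],b[1]+b[3]/2-nr[1])<rad and d["p"]>.3: out|=d["mask"]
    return out.astype(float)
E
python3 - <<'E'
from fit import *
cams=[];ms=[];mp=[]
for n in ["wrist","side","scene"]:
    c=snap(n); cams.append(c)
    ms.append(getmask(n,c,["clamp","plate","jaw_grip"],[.563,-.253,.04],32)); mp.append(getmask(n,c,["jaw_grip"],[.53,-.253,.05],30))
B=CL(.045,.045,-.055)
for k in ([0],[1],[2],[0,1,2]):
    p,f=fit([cams[i] for i in k],[ms[i] for i in k],B,[.563,-.253,.15],.4); print(k,p.round(4),round(f,3))
im=cams[0]["image"].copy(); E=(render(cams[0],B,p)>.5).astype(np.uint8); 
cv2.drawContours(im,cv2.findContours(E,0,1)[0],-1,(255,0,0),1)
cv2.drawContours(im,cv2.findContours((ms[0]>.5).astype(np.uint8),0,1)[0],-1,(0,255,0),1)
for b in (B[3],B[4]):
    e=(render(cams[0],[b],p)>.5).astype(np.uint8); cv2.drawContours(im,cv2.findContours(e,0,1)[0],-1,(0,0,255),1)
cv2.imwrite("pics/e.png",cv2.resize(cv2.cvtColor(im[80:230,180:400],cv2.COLOR_RGB2BGR),None,fx=3.5,fy=3.5))
E
```

```text
[0] [ 0.5442 -0.253   0.0983] 0.192
[1] [ 0.5432 -0.2581  0.0979] 0.161
[2] [ 0.536  -0.2688  0.3887] 1.11
[0, 1, 2] [ 0.5438 -0.2562  0.1382] 1.736
```

View pics/e.png

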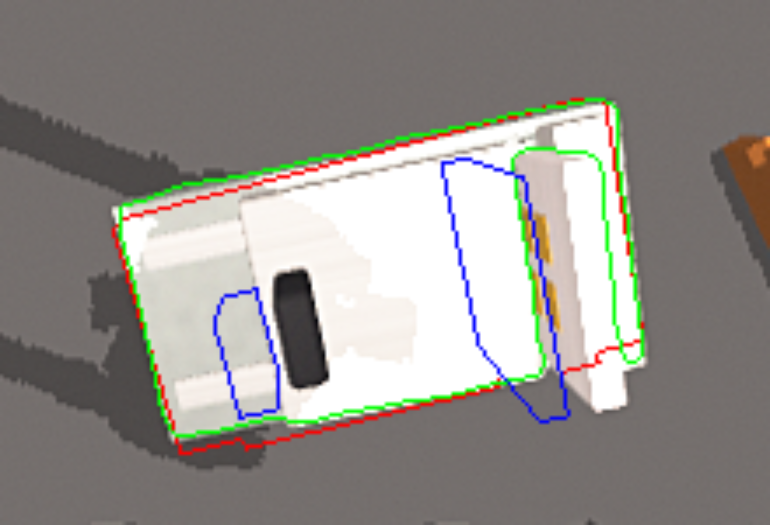

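The base isn't centred on the clamp origin: in the overlay, the predicted grip and plate sit about 20 mm too far towards -x. I'll shift the model and refit.

```bash
sed -i 's/\[box(-.1,.1,-.05,.05,0,.04),box(.048/[box(-.12,.08,-.05,.05,0,.04),box(.048/' fit.py
python3 - <<'E'
from fit import *
cams=[];ms=[]
for n in ["wrist","side"]:
    c=snap(n); cams.append(c)
    ms.append(np.maximum(getmask(n,c,["clamp","jaw_grip"],[.555,-.253,.04],32),getmask(n,c,["plate"],[.603,-.25,.09],18)))
B=CL(.04,.04,-.055)
for k in ([0],[1],[0,1]):
    p,f=fit([cams[i] for i in k],[ms[i] for i in k],B,[.563,-.253,.15],.4); print(k,p.round(4),round(f,3))
im=cams[0]["image"].copy()
for b,m in ((B,(255,0,0)),([B[3]],(0,0,255)),([B[4]],(0,0,255))):
    e=(render(cams[0],b,p)>.5).astype(np.uint8); cv2.drawContours(im,cv2.findContours(e,0,1)[0],-1,m,1)
cv2.imwrite("pics/f.png",cv2.resize(cv2.cvtColor(im[80:230,180:400],cv2.COLOR_RGB2BGR),None,fx=3.5,fy=3.5))
R2=np.array([[np.cos(p[2]),-np.sin(p[2])],[np.sin(p[2]),np.cos(p[2])]])
print("plate",p[:2]+R2@[.04,0],"grip",p[:2]+R2@[-.055,0])
s=read_state();print(s["time"])
E
```

```text
[0] [ 0.5632 -0.2519  0.0937] 0.034
[1] [ 0.5629 -0.256   0.0919] 0.038
[0, 1] [ 0.5626 -0.2532  0.0925] 0.093
plate [ 0.60246089 -0.24952303] grip [ 0.50786697 -0.25829743]
5.15
```

View pics/f.png

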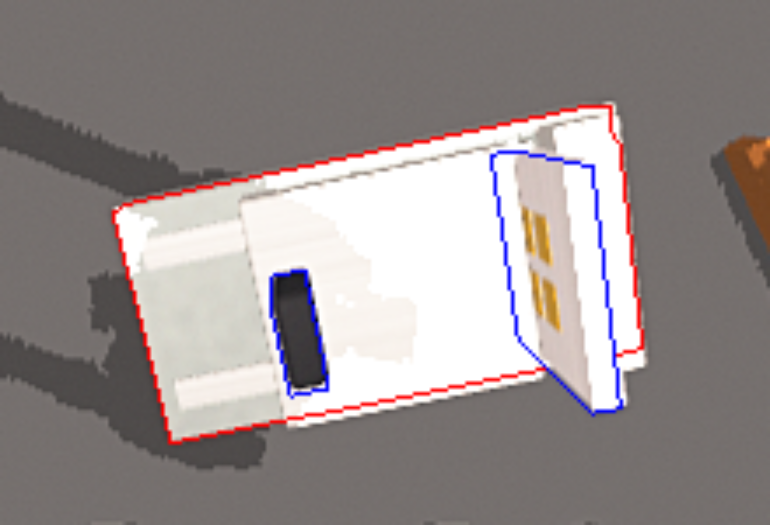

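The fit is tight: clamp pose (0.563, -0.253), yaw 5.3°. I'll align, descend onto the grip and close.

>>> apply_moves:
  fingers: [0.5, 0.5, 0.5, 0.5, 0.5, 0.5, 0.5, 0.5, 0.5, 0.5, 0.5, 0.5]
  travel:
    - [0, 0, 0]
    - [0, 0, 0]
    - [-0.16, 0.13, 0]
    - [0, 0, 0.5]
    - [0, 0, 0.5]
    - [0, 0, 0.5]
    - [0, 0, 0.5]
    - [0, 0, 0.5]
    - [0, 0, 0.5]
    - [0, 0, 0.5]
    - [0, 0, 0.5]
    - [0, 0, 0.36]
  rotation:
    - [0, 0, -1]
    - [0, 0, -0.99]
    - [0, 0, 0]
    - [0, 0, 0]
    - [0, 0, 0]
    - [0, 0, 0]
    - [0, 0, 0]
    - [0, 0, 0]
    - [0, 0, 0]
    - [0, 0, 0]
    - [0, 0, 0]
    - [0, 0, 0]

```text
time: 6.35
tool_pos: [0.508, -0.2578, 0.0833]
tcp_rot: [-2.114, -2.322, 0.001]
wrist_force: [0.3, -0.2, -0.5]
width: 0.5
grip_force: 0.0
```

>>> apply_moves:
  fingers: [0.5, 0, 0, 0, 0, 0, 0, 0]
  travel:
    - [0, 0, 0]
    - [0, 0, 0]
    - [0, 0, 0]
    - [0, 0, 0]
    - [0, 0, 0]
    - [0, 0, 0]
    - [0, 0, 0]
    - [0, 0, 0]
  rotation:
    - [0, 0, 0]
    - [0, 0, 0]
    - [0, 0, 0]
    - [0, 0, 0]
    - [0, 0, 0]
    - [0, 0, 0]
    - [0, 0, 0]
    - [0, 0, 0]
  newtons: 30

```text
time: 7.15
tool_pos: [0.5076, -0.2586, 0.0866]
tcp_rot: [2.112, 2.325, -0.003]
wrist_force: [-5.0, -1.1, 0.3]
width: 0.155
grip_force: 30.9
```

>>> apply_moves:
  fingers: [0, 0, 0, 0, 0, 0, 0, 0, 0, 0, 0, 0]
  travel:
    - [0, -0.08, 0]
    - [0, -0.08, 0]
    - [0, -0.08, 0]
    - [0, -0.08, 0]
    - [0, -0.08, 0]
    - [0, -0.08, 0]
    - [0, -0.08, 0]
    - [0, -0.08, 0]
    - [0, -0.08, 0]
    - [0, -0.08, 0]
    - [0, 0, 0]
    - [0, 0, 0]
  rotation:
    - [0, 0, 0]
    - [0, 0, 0]
    - [0, 0, 0]
    - [0, 0, 0]
    - [0, 0, 0]
    - [0, 0, 0]
    - [0, 0, 0]
    - [0, 0, 0]
    - [0, 0, 0]
    - [0, 0, 0]
    - [0, 0, 0]
    - [0, 0, 0]

```text
time: 8.35
tool_pos: [0.4686, -0.2622, 0.0866]
tcp_rot: [2.111, 2.325, -0.0]
wrist_force: [1.2, -0.4, 7.8]
width: 0.161
grip_force: 32.1
```

>>> apply_moves:
  fingers: [0.45, 0.45, 0.45, 0.45, 0.45, 0.45, 0.45, 0.45, 0.45, 0.45, 0.45, 0.45]
  travel:
    - [0, 0, 0]
    - [0, 0, 0]
    - [0, 0, 0]
    - [0, 0, 0]
    - [0, 0, -0.5]
    - [0, 0, -0.7]
    - [0, 0, -0.8]
    - [0, 0, -0.8]
    - [0, 0.67, -0.8]
    - [0, 0.67, -0.4]
    - [0, 0.67, 0]
    - [0, 0.67, 0]
  rotation:
    - [0, 0, 0]
    - [0, 0, 0]
    - [0, 0, 0]
    - [0, 0, 0]
    - [0, 0, 0]
    - [0, 0, 0]
    - [0, 0, 0]
    - [0, 0, 0]
    - [0, 0, 0]
    - [0, 0, 0]
    - [0, 0, 0]
    - [0, 0, 0]

```text
time: 9.55
tool_pos: [0.602, -0.2488, 0.285]
tcp_rot: [2.111, 2.324, 0.001]
wrist_force: [-0.4, -0.4, 0.6]
width: 0.451
grip_force: 0.0
```

Run:
```python
from fit import *
c=snap("wrist"); im=c["image"].copy()
B=CL(.04,.04,-.055,.04); p=[.563,-.253,.0925]
m=getmask("wrist",c,["plate"],[.603,-.25,.09],25); print(m.sum(), fit([c],[m],PL(0,.02),[.603,-.25,.09],.2))
for t,z in [("plate",.02),("jaw_grip",.104)]:
    for d in tip_of("wrist",t): print(t,round(d["p"],2),np.round(onz(c,d["location"],z),3)[:2])
for b in (B[3],B[4]):
    e=(render(c,[b],p)>.5).astype(np.uint8); cv2.drawContours(im,cv2.findContours(e,0,1)[0],-1,(0,0,255),1)
cv2.imwrite("pics/g.png",cv2.cvtColor(im,cv2.COLOR_RGB2BGR))
s=read_state(); print(s["time"],s["tool_pos"],R.from_rotvec(s["tcp_rot"]).as_matrix().round(3)[:,1],s["width"])
```

```text
745.0 (array([ 0.60318938, -0.24684449,  0.09041054]), np.float64(0.06350671140939597))
plate 0.97 [ 0.707 -0.25 ]
plate 0.71 [ 0.603 -0.245]
plate 0.6 [ 0.655 -0.117]
jaw_grip 0.98 [ 0.473 -0.264]
jaw_grip 0.39 [ 0.601 -0.232]
9.75 [ 0.60016689 -0.24839803  0.28233826] [ 0.995  0.097 -0.003] 0.4516735815392568
```

View pics/g.png

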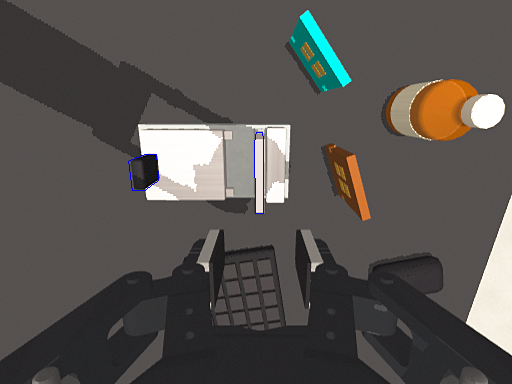

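The jaw is fully open and the plate overlay matches at (255,170). I'll descend on the plate and grip it.

>>> apply_moves:
  fingers: [0.45, 0.45, 0.45, 0.45, 0.45, 0.45, 0.45, 0.45, 0.45, 0.45]
  travel:
    - [-0.01, 0.05, 0]
    - [0, 0, 0.4]
    - [0, 0, 0.5]
    - [0, 0, 0.5]
    - [0, 0, 0.5]
    - [0, 0, 0.5]
    - [0, 0, 0.5]
    - [0, 0, 0.5]
    - [0, 0, 0.5]
    - [0, 0, 0]
  rotation:
    - [0, 0, 0]
    - [0, 0, 0]
    - [0, 0, 0]
    - [0, 0, 0]
    - [0, 0, 0]
    - [0, 0, 0]
    - [0, 0, 0]
    - [0, 0, 0]
    - [0, 0, 0]
    - [0, 0, 0]

```text
time: 10.75
tool_pos: [0.5986, -0.248, 0.0844]
tcp_rot: [-2.108, -2.319, 0.004]
wrist_force: [-0.7, 0.1, -0.3]
width: 0.449
grip_force: 0.0
```

>>> apply_moves:
  fingers: [0, 0, 0, 0, 0, 0, 0, 0, 0, 0]
  travel:
    - [0, 0, 0]
    - [0, 0, 0]
    - [0, 0, 0]
    - [0, 0, 0]
    - [0, 0, 0]
    - [0, 0, 0]
    - [0, 0, 0]
    - [0, 0, 0]
    - [0, 0, 0]
    - [0, 0, 0]
  rotation:
    - [0, 0, 0]
    - [0, 0, 0]
    - [0, 0, 0]
    - [0, 0, 0]
    - [0, 0, 0]
    - [0, 0, 0]
    - [0, 0, 0]
    - [0, 0, 0]
    - [0, 0, 0]
    - [0, 0, 0]
  newtons: 40

```text
time: 11.75
tool_pos: [0.6037, -0.2498, 0.0907]
tcp_rot: [2.11, 2.324, 0.0]
wrist_force: [-3.5, -0.5, 5.5]
width: 0.109
grip_force: 43.1
```

Gripped: 9.3 mm opening, 43 N. Lifting straight up.

>>> apply_moves:
  fingers: [0, 0, 0, 0, 0, 0, 0, 0, 0, 0, 0]
  travel:
    - [0, 0, -0.2]
    - [0, 0, -0.3]
    - [0, 0, -0.4]
    - [0, 0, -0.4]
    - [0, 0, -0.4]
    - [0, 0, -0.4]
    - [0, 0, -0.4]
    - [0, 0, -0.4]
    - [0, 0, -0.4]
    - [0, 0, 0]
    - [0, 0, 0]
  rotation:
    - [0, 0, 0]
    - [0, 0, 0]
    - [0, 0, 0]
    - [0, 0, 0]
    - [0, 0, 0]
    - [0, 0, 0]
    - [0, 0, 0]
    - [0, 0, 0]
    - [0, 0, 0]
    - [0, 0, 0]
    - [0, 0, 0]

```text
time: 12.85
tool_pos: [0.6033, -0.249, 0.2543]
tcp_rot: [2.111, 2.325, 0.001]
wrist_force: [-0.4, -0.3, -2.9]
width: 0.109
grip_force: 42.0
```

Run:
```python
from fit import *
cams=[];ms=[]
for n in ["scene","side"]:
    c=snap(n); cams.append(c); ms.append(getmask(n,c,["rack","stored_a"],[.557,.238,.05],60))
for k in ([0],[1],[0,1]):
    p,f=fit([cams[i] for i in k],[ms[i] for i in k],RACK,[.557,.238,-.24],.2); print(k,p.round(4),round(f,3))
for n,c in zip(["scene","side"],cams):
    for t,z in [("free_slot",.01),("rack",0)]:
        for d in tip_of(n,t): print(n,t,round(d["p"],2),np.round(onz(c,d["location"],z),3)[:2])
s=read_state(); print(s["time"],s["tool_pos"],R.from_rotvec(s["tcp_rot"]).as_matrix().round(3),s["width"],s["grip_force"],s["q"])
```

```text
[0] [ 0.5566  0.2374 -0.2365] 0.024
[1] [ 0.5584  0.237  -0.2325] 0.022
[0, 1] [ 0.558   0.2373 -0.2354] 0.052
scene rack 0.61 [0.557 0.233]
scene rack 0.55 [ 0.326 -0.369]
side rack 0.82 [0.555 0.239]
side rack 0.43 [ 0.694 -0.576]
13.35 [ 0.60282563 -0.24902751  0.2531189 ] [[-0.096  0.995 -0.001]
 [ 0.995  0.096  0.   ]
 [ 0.    -0.001 -1.   ]] 0.10773738289096199 42.03049063682556 [-4.29962448e-01  2.09616253e-01  1.63008239e+00  5.50255624e-05
  1.30263834e+00 -5.26210516e-01]
```

>>> apply_moves:
  fingers: [0, 0, 0, 0, 0, 0, 0, 0, 0, 0, 0, 0]
  travel:
    - [0.5, 0, 0]
    - [0.85, 0, 0]
    - [0.85, 0, 0]
    - [0.85, 0, 0]
    - [0.85, 0, 0]
    - [0.85, 0, 0]
    - [0.85, 0, 0]
    - [0.85, 0, 0]
    - [0.85, 0, 0]
    - [0.85, 0, 0]
    - [0.85, 0.02, 0]
    - [0.77, 0.02, 0]
  rotation:
    - [0, 0, 0]
    - [0, 0, 0]
    - [0, 0, 0]
    - [0, 0, 0]
    - [0, 0, 0]
    - [0, 0, 0]
    - [0, 0, 0]
    - [0, 0, 0]
    - [0, 0, 0]
    - [0, 0, 0]
    - [0, 0, 0]
    - [0, 0, 0]

```text
time: 14.55
tool_pos: [0.5576, 0.2394, 0.2539]
tcp_rot: [2.111, 2.326, 0.001]
wrist_force: [0.2, -0.3, -3.3]
width: 0.113
grip_force: 41.9
```

>>> apply_moves:
  fingers: [0, 0, 0, 0, 0, 0, 0, 0]
  travel:
    - [0, 0, 0]
    - [0, 0, 0]
    - [0, 0, 0]
    - [0, 0, 0]
    - [0, 0, 0]
    - [0, 0, 0]
    - [0, 0, 0]
    - [0, 0, 0]
  rotation:
    - [0, 0, 0.8]
    - [0, 0, 0.8]
    - [0, 0, 0.8]
    - [0, 0, 0.75]
    - [0, 0, 0]
    - [0, 0, 0]
    - [0, 0, 0]
    - [0, 0, 0]

```text
time: 15.35
tool_pos: [0.558, 0.2373, 0.2536]
tcp_rot: [-2.464, -1.948, -0.0]
wrist_force: [0.2, -0.3, -2.3]
width: 0.109
grip_force: 41.9
```

```bash
cat > rel.py <<'E'
from fit import *
cams=[snap(n) for n in ["wrist","side","scene"]]
s=read_state(); t=s["tool_pos"]; M=R.from_rotvec(s["tcp_rot"]).as_matrix(); print(s["time"],np.round(t,4),M.round(3),s["width"],s["grip_force"],s["wrist_force"])
z0=t[2]-.068
for n,c in zip(["wrist","side","scene"],cams):
    if n!="wrist":
        m=getmask(n,c,["plate"],[t[0],t[1],z0+.055],25); print(n,m.sum(),end=' ')
        if m.sum()>50: print(fit([c],[m],PL(0,z0),[t[0],t[1],-.235],.3))
    m=getmask(n,c,["rack","stored_a"],[.557,.238,.05],70); print(n,"rackmask",m.sum())
    im=c["image"].copy(); p=[.558,.2373,-.235]
    for b in [RACK[0],RACK[1],RACK[2],box(-.00625,.00625,-.04375,.04375,.04,.04)]:
        e=(render(c,[b],p)>.3).astype(np.uint8); cv2.drawContours(im,cv2.findContours(e,0,1)[0],-1,(255,0,0),1)
    if n=="wrist": w=im
    if n=="side": sd=im[190:382,100:356]
cv2.imwrite("pics/%d.png"%int(s["time"]*100),cv2.cvtColor(np.vstack([w,]),cv2.COLOR_RGB2BGR))
cv2.imwrite("pics/rel_side.png",cv2.cvtColor(cv2.resize(sd,None,fx=3,fy=3),cv2.COLOR_RGB2BGR))
E
python3 rel.py; ls pics
```

```text
15.5 [0.558  0.2373 0.2536] [[ 0.231  0.973  0.   ]
 [ 0.973 -0.231  0.   ]
 [ 0.    -0.    -1.   ]] 0.10826010251700134 41.942086815834045 [-0.34681508 -0.64025169 -3.12876077]
wrist rackmask 15282.0
side 1919.0 (array([ 0.55809052,  0.24042556, -0.20179418]), np.float64(0.4679520583637311))
side rackmask 9294.0
scene 1327.0 (array([ 0.5612797 ,  0.2404875 , -0.27035918]), np.float64(0.27406744536548605))
scene rackmask 4764.0
1550.png
a.png
b.png
c.png
d.png
e.png
f.png
g.png
rel_side.png
```

View pics/1550.png

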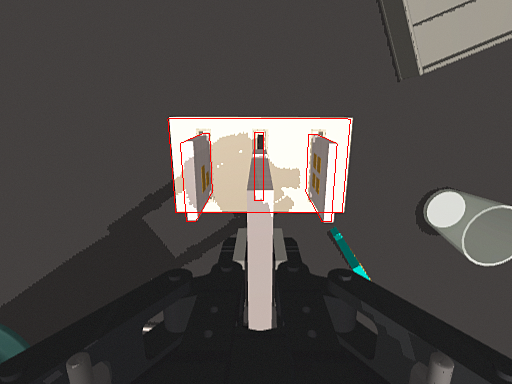

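The overlay lands on the dark slot (260,140), and the held plate's foot is centred over it. I'll descend to just above the slot mouth, then slowly.

>>> apply_moves:
  fingers: [0, 0, 0, 0, 0, 0, 0, 0, 0, 0]
  travel:
    - [0, 0, 0.2]
    - [0, 0, 0.35]
    - [0, 0, 0.4]
    - [0, 0, 0.4]
    - [0, 0, 0.4]
    - [0, 0, 0.35]
    - [0, 0, 0.3]
    - [0, 0, 0.1]
    - [0, 0, 0]
    - [0, 0, 0]
  rotation:
    - [0, 0, 0]
    - [0, 0, 0]
    - [0, 0, 0]
    - [0, 0, 0]
    - [0, 0, 0]
    - [0, 0, 0]
    - [0, 0, 0]
    - [0, 0, 0]
    - [0, 0, 0]
    - [0, 0, 0]

```text
time: 16.9
tool_pos: [0.5585, 0.2376, 0.1293]
tcp_rot: [2.465, 1.947, 0.002]
wrist_force: [-0.1, -0.2, -2.4]
width: 0.113
grip_force: 41.9
```

>>> apply_moves:
  fingers: [0, 0, 0, 0, 0, 0, 0, 0, 0, 0, 0, 0]
  travel:
    - [0, 0, 0.05]
    - [0, 0, 0.05]
    - [0, 0, 0.05]
    - [0, 0, 0.05]
    - [0, 0, 0.05]
    - [0, 0, 0.05]
    - [0, 0, 0.05]
    - [0, 0, 0.05]
    - [0, 0, 0.05]
    - [0, 0, 0.05]
    - [0, 0, 0]
    - [0, 0, 0]
  rotation:
    - [0, 0, 0]
    - [0, 0, 0]
    - [0, 0, 0]
    - [0, 0, 0]
    - [0, 0, 0]
    - [0, 0, 0]
    - [0, 0, 0]
    - [0, 0, 0]
    - [0, 0, 0]
    - [0, 0, 0]
    - [0, 0, 0]
    - [0, 0, 0]

```text
time: 18.1
tool_pos: [0.558, 0.2373, 0.1035]
tcp_rot: [2.465, 1.947, -0.0]
wrist_force: [0.1, -0.5, -2.2]
width: 0.111
grip_force: 41.9
```

>>> apply_moves:
  fingers: [0, 0, 0, 0, 0, 0, 0, 0, 0, 0, 0, 0]
  travel:
    - [0, 0, 0.04]
    - [0, 0, 0.04]
    - [0, 0, 0.04]
    - [0, 0, 0.04]
    - [0, 0, 0.04]
    - [0, 0, 0.04]
    - [0, 0, 0.04]
    - [0, 0, 0.04]
    - [0, 0, 0.04]
    - [0, 0, 0.04]
    - [0, 0, 0]
    - [0, 0, 0]
  rotation:
    - [0, 0, 0]
    - [0, 0, 0]
    - [0, 0, 0]
    - [0, 0, 0]
    - [0, 0, 0]
    - [0, 0, 0]
    - [0, 0, 0]
    - [0, 0, 0]
    - [0, 0, 0]
    - [0, 0, 0]
    - [0, 0, 0]
    - [0, 0, 0]

```text
time: 19.3
tool_pos: [0.5579, 0.2373, 0.0835]
tcp_rot: [2.465, 1.947, -0.0]
wrist_force: [1.7, -0.2, -3.5]
width: 0.118
grip_force: 41.9
```

Almost down and sliding freely. Now 1 mm steps until it touches.

>>> apply_moves:
  fingers: [0, 0, 0, 0, 0, 0, 0]
  travel:
    - [0, 0, 0.02]
    - [0, 0, 0.02]
    - [0, 0, 0.02]
    - [0, 0, 0.02]
    - [0, 0, 0.02]
    - [0, 0, 0]
    - [0, 0, 0]
  rotation:
    - [0, 0, 0]
    - [0, 0, 0]
    - [0, 0, 0]
    - [0, 0, 0]
    - [0, 0, 0]
    - [0, 0, 0]
    - [0, 0, 0]

```text
time: 20.0
tool_pos: [0.5583, 0.2377, 0.0807]
tcp_rot: [2.465, 1.948, 0.001]
wrist_force: [-1.9, -0.2, 8.9]
width: 0.111
grip_force: 43.6
```

Contact at TCP 0.0807, which matches the offset at the grasp (0.0907 with the foot at 0.020), so the foot is on the floor. I'll check this in the side view before letting go.

Run:
```python
from fit import *
c=snap("side"); im=c["image"].copy(); p=[.558,.2373,-.235]
for b in PL(0,.01)+RACK[1:]:
    e=(render(c,[b],p)>.5).astype(np.uint8); cv2.drawContours(im,cv2.findContours(e,0,1)[0],-1,(255,0,0),1)
cv2.imwrite("pics/k.png",cv2.resize(cv2.cvtColor(im[230:384,120:310],cv2.COLOR_RGB2BGR),None,fx=3.8,fy=3.8))
s=read_state(); print(s["time"],s["tool_pos"],s["wrist_force"],s["grip_force"])
```

```text
20.05 [0.55830708 0.23769372 0.08069084] [-2.93534556 -1.69338048  8.37420897] 43.56844782829285
```

View pics/k.png

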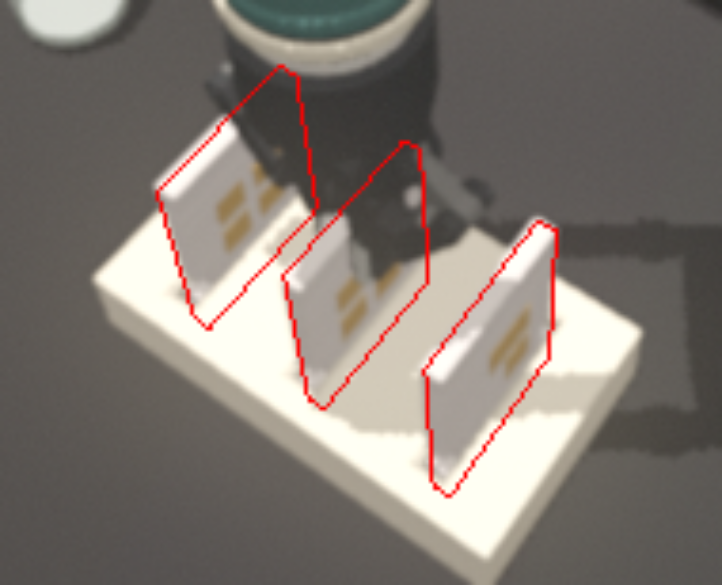

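The plate's top edge sits exactly on the predicted seated outline (330,250), and both stored plates are in place. I'll release and retreat.

>>> apply_moves:
  fingers: [0.15, 0.2, 0.4, 0.4, 0.4, 0.4, 0.4, 0.4, 0.4, 0.4, 0.4, 0.4]
  travel:
    - [0, 0, 0]
    - [0, 0, 0]
    - [0, 0, 0]
    - [0, 0, 0]
    - [0, 0, 0]
    - [0, 0, 0]
    - [0, 0, -0.2]
    - [0, 0, -0.3]
    - [0, 0, -0.4]
    - [0, 0, -0.6]
    - [0, 0, -0.8]
    - [0, 0, -0.8]
  rotation:
    - [0, 0, 0]
    - [0, 0, 0]
    - [0, 0, 0]
    - [0, 0, 0]
    - [0, 0, 0]
    - [0, 0, 0]
    - [0, 0, 0]
    - [0, 0, 0]
    - [0, 0, 0]
    - [0, 0, 0]
    - [0, 0, 0]
    - [0, 0, 0]

```text
time: 21.25
tool_pos: [0.5578, 0.2373, 0.2363]
tcp_rot: [2.465, 1.947, 0.001]
wrist_force: [1.2, 1.3, 0.1]
width: 0.403
grip_force: 0.0
```

Run:
```python
from fit import *
p=[.558,.2373,-.235]
for n in ["side","scene"]:
    c=snap(n); m=getmask(n,c,["rack","stored_a","plate"],[.557,.238,.05],60)
    print(n,fit([c],[m],RACK+PL(0,.01),p,.2))
    for t,z in [("plate",.01),("stored_a",.01),("jar",0),("jaw_grip",.104)]:
        for d in tip_of(n,t): print(t,round(d["p"],2),np.round(onz(c,d["location"],z),3)[:2])
s=read_state(); print(s["time"],s["tool_pos"],s["wrist_force"])
```

```text
side (array([ 0.55917141,  0.23686821, -0.23510083]), np.float64(0.03766116554925219))
plate 0.94 [ 0.655 -0.107]
plate 0.71 [0.559 0.232]
plate 0.63 [ 0.705 -0.242]
stored_a 0.84 [0.649 0.092]
stored_a 0.79 [0.492 0.261]
stored_a 0.68 [0.627 0.217]
jar 0.64 [ 0.577 -0.012]
jar 0.48 [0.559 0.234]
jaw_grip 0.94 [ 0.467 -0.244]
scene (array([ 0.55619409,  0.23807645, -0.24026137]), np.float64(0.03692252657399837))
plate 0.94 [ 0.717 -0.242]
plate 0.7 [0.57  0.242]
plate 0.6 [ 0.658 -0.115]
stored_a 0.88 [0.656 0.079]
stored_a 0.7 [0.488 0.252]
stored_a 0.66 [0.619 0.216]
jar 0.78 [ 0.586 -0.016]
jaw_grip 0.83 [ 0.466 -0.26 ]
jaw_grip 0.51 [0.674 0.27 ]
22.05 [0.55787726 0.23731332 0.23323342] [0.26332499 0.08215075 0.79833829]
```

Both views fit the seated plate, the jaw is open, the jar and stored plates haven't moved, and the arm is clear.

```bash
python3 -c "
from workcell import *
print(finish_job())"
```

```text
the job is handed in; nothing more can be done
None
```

I slid the jaw fully open, stood the plate upright on the floor of the middle slot and let go; final camera checks showed the stored plates and jar unmoved, and I handed the job in at about 22 s (no verdict was returned).

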